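Turn the order tablet to the customers

ROBOT

A 6-joint arm with a two-finger parallel gripper is mounted at the origin on the work surface. World frame = base frame: x ahead of the robot, y to its left, z up, the work surface at z = 0. Lengths are in m, angles in rad, forces in N, time in s.
With the tool pointing down it reaches from about 0.4 to 0.825 m from the base axis. Payload 7 kg.
Tool frame: the origin (TCP) lies on the centre line of the jaws, within the pads' length; the fingertips stand tip_reach ahead of it and the grasp point (between the pads) is the TCP (tip_reach is the distance from the TCP to the fingertips, in m); z points along the fingers, y is the line along which they close (so a half turn about z gives the same grasp; the last joint's range is limited). The gripper opens to 88 mm and grips with 3 to 60 N. Pads are 19 mm wide; open, the fingers measure 130 mm over their backs; the gripper's body (78 mm by 193 mm) begins 47 mm behind the grasp point.
Start: joints at [1.546, 0.359, 0.012, 0, -1.224, -0.288], TCP at [0.208, 0.642, 0.246] pointing down, gripper open.
Joint ranges: [-3.07, 3.07], [-1.43, 2.12], [-1.02, 1.25], [-3.03, 1.67], [-3.05, -0], [-3.03, 3.03]. Speed limits (rad/s): [2.39, 2.39, 3.01, 3.14, 3.14, 3.14].

INTERFACE

Orientations are given as [roll, pitch, yaw] about the fixed x, y, z axes, in that order (R = Rz(yaw) Ry(pitch) Rx(roll)).
In Python, from station import get_state, grab_frame, calibration, job_done, find_in, mark_of, tip_reach gives the robot as it stands.
- The arm moves only by the shell command python3 -m handwheel 'ROWS' [OPENING] [FORCE]. ROWS is JSON, a list of rows, each an object with "delta_pos": the shift along the world's x, y, z in units of 30 mm (1.0 is 30 mm), a list of three; "dr": the turn, a rotation vector about the world's x, y, z in degrees, a list of three. In form: [{"delta_pos": [tx, ty, tz], "dr": [rx, ry, rz]}, ...]. A call has 1 to 10 rows; each row shifts and turns the commanded pose from where the row before left it; what a row does not reach is not made up. A row lasts 1/10 s, in which the tool goes at most 50 mm and 8.59 degrees, less where a joint would pass 70% of its speed; a pose out of reach is approached as far as the arm can. A call is refused whole if a number of a shift passes 1 or a number of a turn 8.59, either way. A call with a gripper value outside its range is refused whole. OPENING is the closure, from -1 (fully open) to 1 (shut), set as the call begins (- or left out, the last holds). The fingers move at their own pace and stop on an object; FORCE is the grip in N (left out, the last holds). Time passes only in rows, so rows that do not move let the fingers close. It gives the time, the measured TCP pose, the force, the opening and the grip force at its end, in the units of the state.
- get_state(): the state, without advancing time (a new reading comes with each control period).
- grab_frame(name): name is "side" or "top"; returns the picture (480x640x3 uint8, red, green, blue); there is no depth.
- calibration(name): a dict with "fx", "fy", "cx", "cy" (pixels), "extrinsics" (4x4, takes a point from world to camera coordinates). Camera axes: x right, y down, z forward; pixel columns grow to the right and rows downward; lengths in m; the calibration is good to about 2 mm. A picture is of the moment at which its call begins. calibration takes no time and is no camera call.
- job_done(): hands the job in; it is judged then, once.
Trained networks look in the newest picture that a camera, given by its name, has taken for a name from the list of things; names that differ only in an ending like _2 or _b are one class to them, and where a whole thing is asked for, a point or a joint stands for the part that bears it (a point fixed in the world has none). Each returns a list of dicts, best first, with "conf" (0 to 1); they miss things now and then, are a little off and sometimes report something else, mostly with a low value. They report only what shows in the picture. A call takes as long as a camera call. They do not tell look-alikes from the thing itself.
- find_in(camera, query): "location" ([column, row] in pixels, amid what is visible of it).
- mark_of(camera, query): "location" ([column, row] in pixels: a listed point, or the origin of a listed thing).
The state is a dict: "t": time; "q": joint angles; "qd": joint speeds; "joint_efforts": joint torques, N m; "eef_pos": TCP position; "ee_rot": TCP orientation; "force": force on the tool from outside, world axes, zero at the start; "moment": the same for the moment, N m; "width": finger opening in m; "gripper_force": force on a finger pad.
Only numpy, scipy, OpenCV 4.12 (cv2) and the standard library are available. Lean on these libraries where they do the work, as an engineer would, in place of code of your own. Each camera call takes 0.05 s, during which the arm holds its last target. There are 200 camera calls.

TASK

A tea glass is standing in the way of the order tablet's swing: first put it upright on the glass tray with the other one. Then turn the tablet on its stand so that the screen faces squarely across the counter to the customers' side (straight away from you, looking the way the hook rail runs), and lean the screen back to 30 degrees from upright. Leave everything else where it is.

Things in the scene. Friction and masses are not known exactly. Their poses are not given: they have to be found in the camera images.
- stand: Round aluminium foot of the tablet stand, 156 mm across, 12 mm high, screwed to the counter. Origin: centre of its underside, on the counter; the upright swivel axis passes through it. x: the screen's heading at swivel 0; z up. It stands turned up to 0.2 rad either way, so swivel 0 is not exactly square to the counter.
- turntable (a joint): Swivel of neck and tablet about the stand's upright axis, rad: 0 = screen looks along the stand's x, grows anticlockwise seen from above, range -1.9 to 1.9. Friction (0.12 N m) keeps it where left. Heading = stand's yaw + this; wanted: heading 0, the world's +x. Starts 0.65 to 1.4 rad anticlockwise of that; turning it back swings the tablet's left (+y) end into the glass.
- screen (a joint): Tilt of the tablet about its level hinge, rad: 0 = screen upright, grows as the top leans back, away from a viewer of the screen; range -0.15 to 1.1. Friction (0.28 N m) keeps it where left. Wanted: 0.524 (30 degrees). Starts at 0 to 0.15.
- screen_top (a point): Middle of the tablet's bare top edge, at mid-thickness. Grey-cased slab 230 x 155 x 10 mm (wide, tall, thick), coloured tiles in front. x: out of the screen; y: along the top edge (along the hinge); z: up the slab. The hinge crosses the swivel axis 135 mm above the counter; this point lies 18 mm in x, 77.5 mm in z from it. Behind: mounting plate to 40 mm above the hinge, neck below.
- glass: Clear tea glass with a greenish foot standing on the counter beside the stand, on the side of the tablet's left end. 95 mm high, 60 mm across at the rim, 50 mm at the foot, 3 mm wall, about 0.17 kg. Origin: centre of its underside; z up its axis.
- glass_on_tray: Second tea glass, exactly alike, already standing on the tray in its +x half (55 to 85 mm from the tray's middle). Stays there.
- tray: Loose rectangular glass tray, 300 mm (its x) by 200 mm (its y), about 1.1 kg, floor 6 mm thick, green-tinted rim 22 mm high and 7 mm thick. Origin: centre of its underside; z up. Its -x half is free.
- rail: Chrome hook rail on two posts along the right side of the counter, 560 mm long, 330 mm high, with three hanging teaspoons. Origin: on the counter under the middle of the bar; its x runs along the bar, parallel to the world's x, y is level across it. Fixed to the counter.
- sugar_dish: White sugar dish with a clip-on lid, 103 mm across, 76 mm high, under the rail. Origin: centre of its underside. Bystander.
- caddy: Black tea caddy with a green band and a ribbed twist cap, 92 mm across, 139 mm high, under the rail. Origin: centre of its underside. Bystander.
- card_reader: Black card reader lying on the counter beyond the stand, 85 x 75 x 18 mm. Origin: centre of its underside. Bystander.
- biscuit_jar: Biscuit jar with a cork lid at the left of the counter, 116 mm across, 137 mm high. Origin: centre of its underside. Bystander.
Mind the look-alikes: they are no part of the job. What is shaped like the stand but purple or red is not meant.

How it is judged:
On the way, in this order (a step that is already met when the one before it is completed fails the run):
1. the glass stands upright on the tray and is let go (x of glass in the frame of tray between -0.125 and 0.125 m and y of glass in the frame of tray between -0.075 and 0.075 m and z of glass in the frame of tray between 0.002 and 0.01 m and angle between glass's own z axis and vertical below 0.08 rad and contact force between the fingers and glass below 0.1 N), for 0.2 s.
2. the screen faces squarely across the counter and leans back 30 degrees (angle between the y axis of screen_top and the y axis of rail, either way round below 0.12 rad and value of joint screen between 0.4036 and 0.6436 rad), for 0.2 s.
At the end, for the whole second after the job is handed in: Both glasses stand upright on the floor of the tray, and the screen, let go and at rest, faces along the counter's +x (its width at right angles to the hook rail's bar) within 0.12 rad (7 degrees) and leans back 0.524 rad (30 degrees) within 0.12 rad (7 degrees) (all of step 1 and all of step 2 and x of glass_on_tray in the frame of tray between -0.125 and 0.125 m and y of glass_on_tray in the frame of tray between -0.075 and 0.075 m and z of glass_on_tray in the frame of tray between 0.002 and 0.01 m and angle between glass_on_tray's own z axis and vertical below 0.08 rad and linear speed of each of glass, glass_on_tray below 0.02 m/s and velocity of joint turntable between -0.03 and 0.03 rad/s and velocity of joint screen between -0.03 and 0.03 rad/s and contact force between the fingers and screen below 0.1 N); the robot touches nothing.
It fails at once if a tea glass is tipped over (angle between any of glass, glass_on_tray's own z axis and vertical above 0.6 rad).
It fails at once if the tray is shifted by more than 40 mm, or the glass already on it by more than 50 mm (distance of tray from where it was at the start of the episode above 0.04 m or distance of glass_on_tray from where it was at the start of the episode above 0.05 m).
It fails at once if another thing on the counter (sugar dish, caddy, card reader, biscuit jar) is shifted by more than 40 mm (distance of any of sugar_dish, caddy, card_reader, biscuit_jar from where it was at the start of the episode above 0.04 m).
It also fails if it takes over 58 s, if anything falls off the work surface, if the arm or the gripper's body presses on something with over 40 N, if the wrist force passes 120 N, or if a joint passes its speed limit or range.

## Working session

There is one attempt and no reset: what is moved stays moved. The work goes in short steps, Python scripts to look and compute and a shell command to move; the robot and the scene stay as the last step left them, time stands still between calls to the robot, and variables do not carry over. Pictures are saved under pics/ and viewed, at most 10 in all, crops included, and the job is handed in when it is done.

```bash
mkdir -p pics; ls; cat > h.py <<'E'
import numpy as np, cv2
from station import *
def proj(c,P):
    k=calibration(c);E=np.array(k["extrinsics"]);p=E[:3,:3]@np.array(P,float)+E[:3,3]
    return np.array([k["fx"]*p[0]/p[2]+k["cx"],k["fy"]*p[1]/p[2]+k["cy"]])
def ray(c,uv):
    k=calibration(c);E=np.array(k["extrinsics"]);R=E[:3,:3];o=-R.T@E[:3,3]
    d=R.T@np.array([(uv[0]-k["cx"])/k["fx"],(uv[1]-k["cy"])/k["fy"],1]);return o,d/np.linalg.norm(d)
def onz(c,uv,z):
    o,d=ray(c,uv);return o+d*(z-o[2])/d[2]
def tri(a,b):
    o1,d1=ray("top",a);o2,d2=ray("side",b)
    s=np.linalg.lstsq(np.c_[d1,-d2],o2-o1,rcond=None)[0]
    p,q=o1+s[0]*d1,o2+s[1]*d2;return (p+q)/2,np.linalg.norm(p-q)
def snap(c,n):
    f=grab_frame(c);cv2.imwrite(f"pics/{n}.png",f[:,:,::-1]);return f
E
python3 - <<'E'
from h import *
np.set_printoptions(precision=3,suppress=True)
print(tip_reach if not callable(tip_reach) else tip_reach()); s=get_state();print(s["eef_pos"],s["ee_rot"],s["width"])
for c in("top","side"):
    snap(c,c+"0");print(c,ray(c,(320,240)))
    for n in("stand","screen_top","glass","tray","rail","card_reader","biscuit_jar"):
        for m in mark_of(c,n)[:3]: print(n,np.array(m["location"]),round(m["conf"],2),onz(c,m["location"],.2 if n=="screen_top" else .006 if 0 else 0))
E
```

```text
pics
0.019
[0.208 0.642 0.245] [ 3.14  -0.    -0.313] 0.08760253633516721
top (array([ 0.257, -0.042,  1.758]), array([ 0.141, -0.013, -0.99 ]))
stand [169.2 328.7] 0.71 [0.222 0.389 0.   ]
stand [251.2 280.9] 0.57 [0.374 0.145 0.   ]
stand [250.  202.4] 0.56 [0.622 0.159 0.   ]
screen_top [243.4 268.6] 0.68 [0.394 0.147 0.2  ]
screen_top [238.9 182.8] 0.55 [0.636 0.17  0.2  ]
screen_top [468.  274.5] 0.53 [ 0.394 -0.476  0.2  ]
glass [210.8 189.3] 0.79 [0.661 0.285 0.   ]
tray [379.8 248. ] 0.82 [ 0.488 -0.254  0.   ]
tray [241.3 179.7] 0.66 [0.695 0.19  0.   ]
card_reader [315.7 163.8] 0.98 [ 0.754 -0.046  0.   ]
card_reader [211.  192.3] 0.68 [0.652 0.284 0.   ]
biscuit_jar [151.8 219. ] 0.92 [0.561 0.465 0.   ]
side (array([ 0.413, -0.661,  1.38 ]), array([ 0.06 ,  0.448, -0.892]))
stand [274.6 208.9] 0.75 [0.38  0.156 0.   ]
stand [356.3 201. ] 0.71 [0.634 0.154 0.   ]
stand [305.1 450.1] 0.67 [ 0.399 -0.54   0.   ]
screen_top [210.8 108.3] 0.79 [0.228 0.397 0.2  ]
screen_top [271.4 168.4] 0.67 [0.387 0.166 0.2  ]
screen_top [362.4 155.6] 0.58 [0.641 0.179 0.2  ]
glass [353.8 165.8] 0.65 [ 0.646  0.285 -0.   ]
tray [324.5 334.5] 0.59 [ 0.483 -0.255  0.   ]
card_reader [409.3 257.4] 0.76 [ 0.759 -0.055  0.   ]
```

View pics/top0.png

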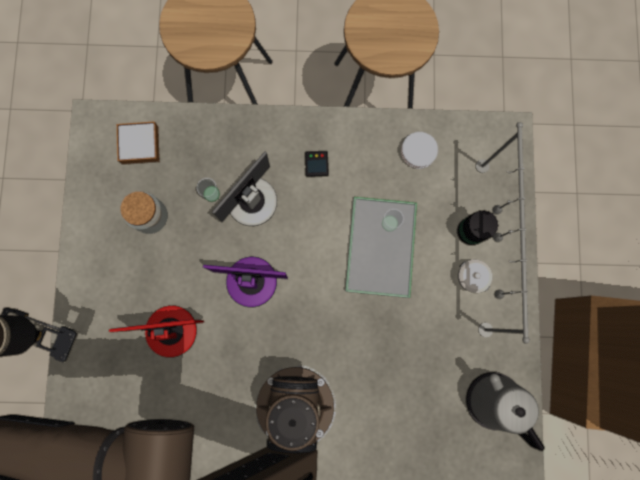

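View pics/side0.png

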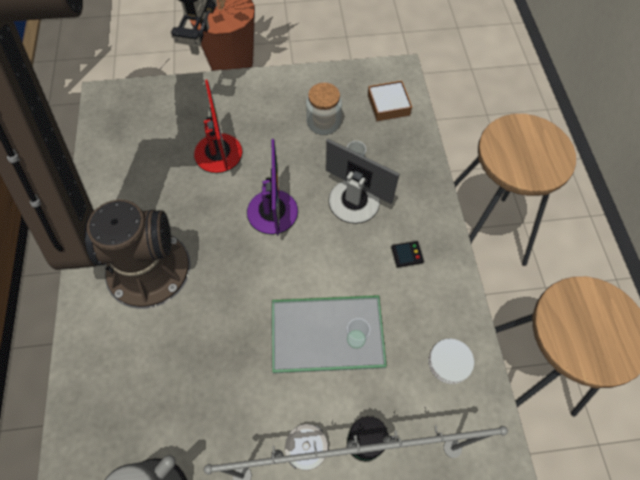

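Top view: the real (silver) stand is at about (252,202), the glass at (209,190) and the tray at (380,248). The side view agrees, with the stand at (354,202) and glass at (355,150). The purple and red stands are decoys. I'll zoom in for the screen's heading.

```bash
python3 - <<'E'
from h import *
np.set_printoptions(precision=3,suppress=True)
print(tri((250,202.4),(356.3,201)),tri((210.8,189.3),(353.8,165.8)),tri((238.9,182.8),(362.4,155.6)))
a=cv2.imread("pics/top0.png")[145:233,190:280];b=cv2.imread("pics/side0.png")[132:220,318:408]
cv2.imwrite("pics/z0.png",cv2.resize(np.hstack([a,b]),(800,391),interpolation=cv2.INTER_CUBIC))
E
```

```text
(array([ 0.631,  0.161, -0.014]), np.float64(0.010579112050352958)) (array([0.652, 0.282, 0.008]), np.float64(0.01485579404713767)) (array([0.635, 0.168, 0.215]), np.float64(0.005188352814189008))
```

View pics/z0.png

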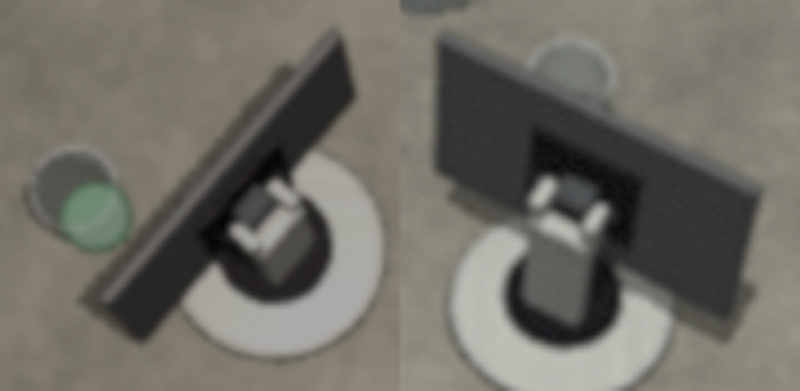

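```bash
python3 - <<'E'
from h import *
np.set_printoptions(precision=3,suppress=True)
L,e1=tri((214.3,212.5),(327,140.1));R,e2=tri((265.4,152.2),(397.9,174.3))
print(L,e1,R,e2,(L+R)/2,np.linalg.norm(L-R),"theta",np.arctan2(-(L-R)[0],(L-R)[1]))
L,R=onz("top",(214.3,212.5),.21),onz("top",(265.4,152.2),.21);print(L,R,(L+R)/2,np.arctan2(-(L-R)[0],(L-R)[1]))
print(onz("top",(211.8,193.8),0.004),onz("top",(206.2,187.8),.095),onz("side",(356.7,149.6),.095))
print(onz("top",(190+278/4.444,145+248/4.444),.012))
for c in ("top","side"):
  grab_frame(c)
  for m in mark_of(c,"glass_on_tray")[:3]: print(m["location"],m["conf"],onz(c,m["location"],.006))
f=cv2.imread("pics/top0.png")
# tray corners by eye
for p in((354,197),(416,201),(410,297),(346,293)): print(onz("top",p,.022))
E
```

```text
[0.547 0.232 0.215] 0.0017564488317329881 [0.723 0.097 0.214] 4.5056917957638806e-05 [0.635 0.165 0.215] 0.221558596027707 theta 0.9176013874667023
[0.548 0.233 0.21 ] [0.725 0.098 0.21 ] [0.636 0.165 0.21 ] 0.9196547448290818
[0.646 0.28  0.004] [0.644 0.281 0.095] [0.648 0.278 0.095]
[0.625 0.15  0.012]
[390.9, 223.3] 0.82 [ 0.566 -0.288  0.006]
[357.2, 341.2] 0.68 [ 0.568 -0.286  0.006]
[ 0.644 -0.169  0.022]
[ 0.637 -0.364  0.022]
[ 0.336 -0.345  0.022]
[ 0.343 -0.149  0.022]
```

```bash
python3 -m handwheel '[{"delta_pos":[0.97,-0.8,0],"dr":[0,0,4.7]},{"delta_pos":[0.97,-0.8,0],"dr":[0,0,4.7]},{"delta_pos":[0.97,-0.8,0],"dr":[0,0,4.7]},{"delta_pos":[0.97,-0.8,0],"dr":[0,0,4.7]},{"delta_pos":[0.97,-0.8,0],"dr":[0,0,4.7]},{"delta_pos":[0.97,-0.8,0],"dr":[0,0,4.7]},{"delta_pos":[0.97,-0.8,0],"dr":[0,0,4.7]},{"delta_pos":[0.97,-0.8,0],"dr":[0,0,4.7]},{"delta_pos":[0.97,-0.8,0],"dr":[0,0,4.7]},{"delta_pos":[0.97,-0.8,0],"dr":[0,0,4.7]}]' -1 10; python3 -m handwheel '[{"delta_pos":[0.97,-0.8,0],"dr":[0,0,4.7]},{"delta_pos":[0.97,-0.8,0],"dr":[0,0,4.7]},{"delta_pos":[0.97,-0.8,0],"dr":[0,0,4.7]},{"delta_pos":[0.97,-0.8,0],"dr":[0,0,4.7]},{"delta_pos":[0.97,-0.8,0],"dr":[0,0,4.7]},{"delta_pos":[0,0,0],"dr":[0,0,0]},{"delta_pos":[0,0,0],"dr":[0,0,0]}]'
```

```text
t: 2.0
eef_pos: [0.4998, 0.4011, 0.2458]
ee_rot: [-3.141, -0.0, 0.511]
force: [0.2, 0.5, -0.1]
width: 0.0875
gripper_force: 0.0
t: 2.7
eef_pos: [0.6448, 0.2812, 0.245]
ee_rot: [-3.141, 0.001, 0.915]
force: [0.2, 1.2, -0.7]
width: 0.0873
gripper_force: 0.0
```

```bash
python3 -m handwheel '[{"delta_pos":[0,0,-0.8],"dr":[0,0,0]},{"delta_pos":[0,0,-0.8],"dr":[0,0,0]},{"delta_pos":[0,0,-0.8],"dr":[0,0,0]},{"delta_pos":[0,0,-0.8],"dr":[0,0,0]},{"delta_pos":[0,0,-0.3],"dr":[0,0,0]},{"delta_pos":[0,0,0],"dr":[0,0,0]}]'
python3 - <<'E'
from h import *
a=snap("top","t1")[145:245,170:290];b=snap("side","s1")[112:212,300:420]
cv2.imwrite("pics/z1.png",cv2.resize(np.hstack([a,b]),(800,333),interpolation=cv2.INTER_CUBIC)[:,:,::-1])
E
```

```text
t: 3.3
eef_pos: [0.6431, 0.2825, 0.1394]
ee_rot: [-3.141, 0.002, 0.918]
force: [0.5, -0.3, 1.1]
width: 0.0874
gripper_force: 0.0
```

View pics/z1.png

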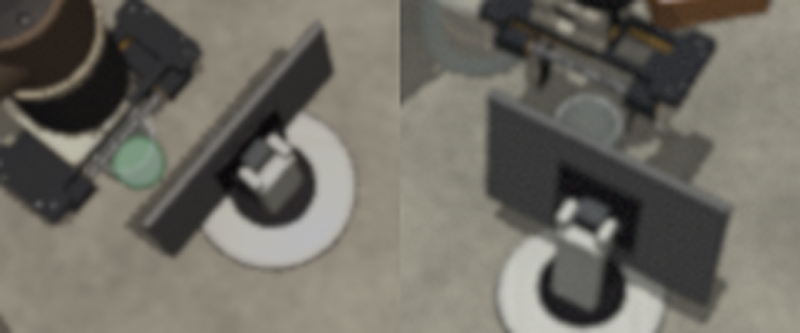

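The crop shows the open fingers straddling the glass (side crop about (587,120)), and the tablet hasn't been touched. I'll go down and grip.

```bash
python3 -m handwheel '[{"delta_pos":[0.03,-0.03,-0.6],"dr":[0,0,0]},{"delta_pos":[0.03,-0.03,-0.6],"dr":[0,0,0]},{"delta_pos":[0.03,0,-0.6],"dr":[0,0,0]},{"delta_pos":[0,0,-0.6],"dr":[0,0,0]},{"delta_pos":[0,0,-0.1],"dr":[0,0,0]},{"delta_pos":[0,0,0],"dr":[0,0,0]}]'; python3 -m handwheel '[{"delta_pos":[0,0,0],"dr":[0,0,0]},{"delta_pos":[0,0,0],"dr":[0,0,0]},{"delta_pos":[0,0,0],"dr":[0,0,0]},{"delta_pos":[0,0,0],"dr":[0,0,0]},{"delta_pos":[0,0,0],"dr":[0,0,0]},{"delta_pos":[0,0,0],"dr":[0,0,0]},{"delta_pos":[0,0,0],"dr":[0,0,0]}]' 1 12
```

```text
t: 4.0
eef_pos: [0.6473, 0.2807, 0.0664]
ee_rot: [3.141, -0.001, 0.918]
force: [0.6, 0.5, 1.0]
width: 0.0878
gripper_force: 0.0
t: 4.7
eef_pos: [0.6471, 0.2807, 0.066]
ee_rot: [3.141, -0.001, 0.918]
force: [-1.2, 1.1, 4.0]
width: 0.0579
gripper_force: 11.9
```

```bash
python3 -m handwheel '[{"delta_pos":[0,0,0.3],"dr":[0,0,0]},{"delta_pos":[0,0,0.7],"dr":[0,0,0]},{"delta_pos":[0,0,1],"dr":[0,0,0]},{"delta_pos":[0,0,1],"dr":[0,0,0]},{"delta_pos":[0,0,1],"dr":[0,0,0]},{"delta_pos":[0,0,1],"dr":[0,0,0]},{"delta_pos":[0,0,1],"dr":[0,0,0]},{"delta_pos":[0,0,1],"dr":[0,0,0]},{"delta_pos":[0,0,1],"dr":[0,0,0]},{"delta_pos":[0,0,0.3],"dr":[0,0,0]}]'
```

```text
t: 5.7
eef_pos: [0.6479, 0.2804, 0.3189]
ee_rot: [3.139, -0.005, 0.918]
force: [-0.5, 0.0, -1.4]
width: 0.0583
gripper_force: 12.0
```

```bash
python3 -m handwheel '[{"delta_pos":[-0.2,-0.4,0],"dr":[0,0,-1.5]},{"delta_pos":[-0.42,-0.9,0],"dr":[0,0,-2.8]},{"delta_pos":[-0.42,-0.95,0],"dr":[0,0,-2.8]},{"delta_pos":[-0.42,-0.95,0],"dr":[0,0,-2.8]},{"delta_pos":[-0.42,-0.95,0],"dr":[0,0,-2.8]},{"delta_pos":[-0.42,-0.95,0],"dr":[0,0,-2.8]},{"delta_pos":[-0.42,-0.95,0],"dr":[0,0,-2.8]},{"delta_pos":[-0.42,-0.95,0],"dr":[0,0,-2.8]},{"delta_pos":[-0.42,-0.95,0],"dr":[0,0,-2.8]},{"delta_pos":[-0.42,-0.95,0],"dr":[0,0,-2.8]}]'; python3 -m handwheel '[{"delta_pos":[-0.42,-0.95,0],"dr":[0,0,-2.8]},{"delta_pos":[-0.42,-0.95,0],"dr":[0,0,-2.8]},{"delta_pos":[-0.42,-0.95,0],"dr":[0,0,-2.8]},{"delta_pos":[-0.42,-0.95,0],"dr":[0,0,-2.8]},{"delta_pos":[-0.42,-0.95,0],"dr":[0,0,-2.8]},{"delta_pos":[-0.42,-0.95,0],"dr":[0,0,-2.8]},{"delta_pos":[-0.42,-0.95,0],"dr":[0,0,-2.8]},{"delta_pos":[-0.42,-0.95,0],"dr":[0,0,-2.8]},{"delta_pos":[-0.2,-0.4,0],"dr":[0,0,-1.5]},{"delta_pos":[0,0,0],"dr":[0,0,0]}]'
```

```text
t: 6.7
eef_pos: [0.5254, 0.0116, 0.3129]
ee_rot: [-3.141, 0.003, 0.448]
force: [0.6, 0.3, -1.2]
width: 0.0579
gripper_force: 12.0
t: 7.7
eef_pos: [0.4188, -0.2277, 0.3134]
ee_rot: [-3.141, 0.002, 0.031]
force: [0.5, 0.8, -2.8]
width: 0.0582
gripper_force: 12.0
```

```bash
python3 -m handwheel '[{"delta_pos":[0,-0.3,-0.7],"dr":[0,0,0]},{"delta_pos":[0,-0.3,-1],"dr":[0,0,0]},{"delta_pos":[0,-0.2,-1],"dr":[0,0,0]},{"delta_pos":[0,0,-1],"dr":[0,0,0]},{"delta_pos":[0,0,-1],"dr":[0,0,0]},{"delta_pos":[0,0,-1],"dr":[0,0,0]},{"delta_pos":[0,0,-0.8],"dr":[0,0,0]},{"delta_pos":[0,0,-0.7],"dr":[0,0,0]},{"delta_pos":[0,0,-0.4],"dr":[0,0,0]},{"delta_pos":[0,0,0],"dr":[0,0,0]}]'
python3 - <<'E'
from h import *
a=snap("top","t2")[170:310,320:440];b=snap("side","s2")[260:400,240:400]
cv2.imwrite("pics/z2.png",cv2.resize(np.hstack([a,b]),(800,400),interpolation=cv2.INTER_CUBIC)[:,:,::-1])
E
```

```text
t: 8.7
eef_pos: [0.419, -0.2496, 0.0844]
ee_rot: [-3.14, 0.005, 0.035]
force: [-0.1, -0.3, -1.3]
width: 0.058
gripper_force: 12.0
```

View pics/z2.png

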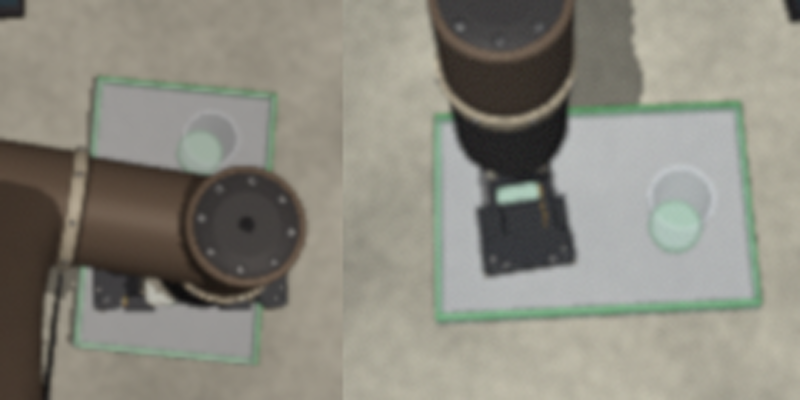

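The glass is over the free -x half of the tray, clear of the other glass. I'll lower the last 12 mm.

```bash
python3 -m handwheel '[{"delta_pos":[0,0,-0.15],"dr":[0,0,0]},{"delta_pos":[0,0,-0.12],"dr":[0,0,0]},{"delta_pos":[0,0,-0.1],"dr":[0,0,0]},{"delta_pos":[0,0,0],"dr":[0,0,0]},{"delta_pos":[0,0,0],"dr":[0,0,0]}]'
```

```text
t: 9.3
eef_pos: [0.4207, -0.2506, 0.0755]
ee_rot: [3.142, -0.0, 0.034]
force: [-0.4, -0.2, -1.5]
width: 0.058
gripper_force: 12.0
```

```bash
python3 -m handwheel '[{"delta_pos":[0,0,-0.07],"dr":[0,0,0]},{"delta_pos":[0,0,-0.05],"dr":[0,0,0]},{"delta_pos":[0,0,0],"dr":[0,0,0]},{"delta_pos":[0,0,0],"dr":[0,0,0]}]'
```

```text
t: 9.7
eef_pos: [0.4209, -0.2506, 0.072]
ee_rot: [3.141, -0.0, 0.035]
force: [-0.7, -0.4, 0.9]
width: 0.058
gripper_force: 11.9
```

```bash
python3 -m handwheel '[{"delta_pos":[0,0,0],"dr":[0,0,0]},{"delta_pos":[0,0,0],"dr":[0,0,0]},{"delta_pos":[0,0,0],"dr":[0,0,0]},{"delta_pos":[0,0,0],"dr":[0,0,0]},{"delta_pos":[0,0,0],"dr":[0,0,0]},{"delta_pos":[0,0,0.3],"dr":[0,0,0]},{"delta_pos":[0,0,0.7],"dr":[0,0,0]}]' -1; python3 -m handwheel '[{"delta_pos":[0,0,1],"dr":[0,0,0]},{"delta_pos":[0,0,1],"dr":[0,0,0]},{"delta_pos":[0,0,1],"dr":[0,0,0]},{"delta_pos":[0,0,1],"dr":[0,0,0]},{"delta_pos":[0,0,1],"dr":[0,0,0]},{"delta_pos":[0,0,1],"dr":[0,0,0]},{"delta_pos":[0,0,0.5],"dr":[0,0,0]},{"delta_pos":[0,0,0],"dr":[0,0,0]}]'
```

```text
t: 10.4
eef_pos: [0.4195, -0.2503, 0.1013]
ee_rot: [-3.141, 0.003, 0.034]
force: [-0.2, -0.4, 0.2]
width: 0.0874
gripper_force: 0.0
t: 11.2
eef_pos: [0.4216, -0.251, 0.3001]
ee_rot: [3.14, -0.005, 0.035]
force: [-0.4, -0.3, -0.4]
width: 0.0878
gripper_force: 0.0
```

```bash
python3 -m handwheel '[{"delta_pos":[0.51,0.99,0],"dr":[0,0,-2.8]},{"delta_pos":[0.51,0.99,0],"dr":[0,0,-2.8]},{"delta_pos":[0.51,0.99,0],"dr":[0,0,-2.8]},{"delta_pos":[0.51,0.99,0],"dr":[0,0,-2.8]},{"delta_pos":[0.51,0.99,0],"dr":[0,0,-2.8]},{"delta_pos":[0.51,0.99,0],"dr":[0,0,-2.8]},{"delta_pos":[0.51,0.99,0],"dr":[0,0,-2.8]},{"delta_pos":[0.51,0.99,0],"dr":[0,0,-2.8]},{"delta_pos":[0.51,0.99,0],"dr":[0,0,-2.8]},{"delta_pos":[0.51,0.99,0],"dr":[0,0,-2.8]}]'; python3 -m handwheel '[{"delta_pos":[0.51,0.99,0],"dr":[0,0,-2.8]},{"delta_pos":[0.51,0.99,0],"dr":[0,0,-2.8]},{"delta_pos":[0.51,0.99,0],"dr":[0,0,-2.8]},{"delta_pos":[0.51,0.99,0],"dr":[0,0,-2.8]},{"delta_pos":[0,0,0],"dr":[0,0,0]},{"delta_pos":[0,0,0],"dr":[0,0,0]}]'
```

```text
t: 12.2
eef_pos: [0.5737, 0.0476, 0.2963]
ee_rot: [3.141, 0.001, -0.456]
force: [1.1, -0.1, 0.2]
width: 0.0877
gripper_force: 0.0
t: 12.8
eef_pos: [0.6345, 0.1657, 0.2954]
ee_rot: [3.139, 0.001, -0.648]
force: [0.1, -0.5, -0.2]
width: 0.0877
gripper_force: 0.0
```

```bash
python3 -m handwheel '[{"delta_pos":[0,0,-0.9],"dr":[0,0,0]},{"delta_pos":[0,0,-0.9],"dr":[0,0,0]},{"delta_pos":[0,0,-0.8],"dr":[0,0,0]},{"delta_pos":[0,0,-0.5],"dr":[0,0,0]},{"delta_pos":[0,0,0],"dr":[0,0,0]},{"delta_pos":[0,0,0],"dr":[0,0,0]}]'; python3 -m handwheel '[{"delta_pos":[0,0,0],"dr":[0,0,0]},{"delta_pos":[0,0,0],"dr":[0,0,0]},{"delta_pos":[0,0,0],"dr":[0,0,0]},{"delta_pos":[0,0,0],"dr":[0,0,0]},{"delta_pos":[0,0,0],"dr":[0,0,0]},{"delta_pos":[0,0,0],"dr":[0,0,0]},{"delta_pos":[0,0,0],"dr":[0,0,0]},{"delta_pos":[0,0,0],"dr":[0,0,0]},{"delta_pos":[0,0,0],"dr":[0,0,0]},{"delta_pos":[0,0,0],"dr":[0,0,0]}]' 1 15
python3 - <<'E'
from h import *
print(get_state()["moment"])
a=snap("top","t3")[130:240,180:300];b=snap("side","s3")[110:220,300:420]
cv2.imwrite("pics/z3.png",cv2.resize(np.hstack([a,b]),(800,367),interpolation=cv2.INTER_CUBIC)[:,:,::-1])
E
```

```text
t: 13.4
eef_pos: [0.6349, 0.1644, 0.2045]
ee_rot: [3.142, -0.0, -0.65]
force: [0.8, 1.4, 0.2]
width: 0.0878
gripper_force: 0.0
t: 14.4
eef_pos: [0.6358, 0.1663, 0.2042]
ee_rot: [-3.139, -0.001, -0.649]
force: [2.4, 7.5, -0.1]
width: 0.0131
gripper_force: 3.7
[ 2.72536052 -1.14894336 -0.04498456]
```

View pics/z3.png

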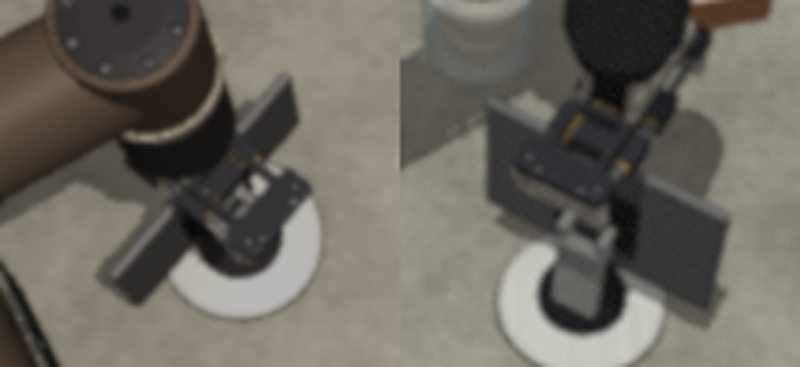

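The slab's top edge is between the fingers, in the middle of the tablet. I'll let the grip settle.

```bash
python3 -m handwheel '[{"delta_pos":[0,0,0],"dr":[0,0,0]},{"delta_pos":[0,0,0],"dr":[0,0,0]},{"delta_pos":[0,0,0],"dr":[0,0,0]},{"delta_pos":[0,0,0],"dr":[0,0,0]}]' 1 20
```

```text
t: 14.9
eef_pos: [0.6362, 0.1668, 0.2044]
ee_rot: [-3.137, -0.001, -0.649]
force: [2.3, 4.9, -1.1]
width: 0.0105
gripper_force: 20.0
```

```bash
python3 -m handwheel '[{"delta_pos":[0.029,-0.035,0],"dr":[0,0,-4.4]},{"delta_pos":[0.029,-0.035,0],"dr":[0,0,-4.4]},{"delta_pos":[0.029,-0.035,0],"dr":[0,0,-4.4]},{"delta_pos":[0.029,-0.035,0],"dr":[0,0,-4.4]},{"delta_pos":[0.029,-0.035,0],"dr":[0,0,-4.4]},{"delta_pos":[0.029,-0.035,0],"dr":[0,0,-4.4]},{"delta_pos":[0,0,0],"dr":[0,0,0]}]' 1 30; python3 -m handwheel '[{"delta_pos":[0.01,-0.045,0],"dr":[0,0,-4.4]},{"delta_pos":[0.01,-0.045,0],"dr":[0,0,-4.4]},{"delta_pos":[0.01,-0.045,0],"dr":[0,0,-4.4]},{"delta_pos":[0.01,-0.045,0],"dr":[0,0,-4.4]},{"delta_pos":[0.01,-0.045,0],"dr":[0,0,-4.4]},{"delta_pos":[0.01,-0.045,0],"dr":[0,0,-4.4]},{"delta_pos":[0,0,0],"dr":[0,0,0]}]'
```

```text
t: 15.6
eef_pos: [0.6413, 0.1613, 0.2042]
ee_rot: [-3.137, 0.002, -1.113]
force: [1.5, 6.6, -1.7]
width: 0.0101
gripper_force: 29.9
t: 16.3
eef_pos: [0.6431, 0.1537, 0.204]
ee_rot: [-3.139, 0.004, -1.573]
force: [1.5, 11.0, -1.3]
width: 0.01
gripper_force: 29.9
```

```bash
python3 -m handwheel '[{"delta_pos":[-0.102,0,0.0175],"dr":[0,-2.5,0]},{"delta_pos":[-0.102,0,0.0175],"dr":[0,-2.5,0]},{"delta_pos":[-0.102,0,0.0175],"dr":[0,-2.5,0]},{"delta_pos":[-0.102,0,0.0175],"dr":[0,-2.5,0]},{"delta_pos":[0,0,0],"dr":[0,0,0]}]'; python3 -m handwheel '[{"delta_pos":[-0.104,0,0],"dr":[0,-2.5,0]},{"delta_pos":[-0.104,0,0],"dr":[0,-2.5,0]},{"delta_pos":[-0.104,0,0],"dr":[0,-2.5,0]},{"delta_pos":[-0.104,0,0],"dr":[0,-2.5,0]},{"delta_pos":[-0.102,0,-0.018],"dr":[0,-2.5,0]},{"delta_pos":[-0.102,0,-0.018],"dr":[0,-2.5,0]},{"delta_pos":[-0.102,0,-0.018],"dr":[0,-2.5,0]},{"delta_pos":[-0.102,0,-0.018],"dr":[0,-2.5,0]},{"delta_pos":[0,0,0],"dr":[0,0,0]},{"delta_pos":[0,0,0],"dr":[0,0,0]}]'
python3 -c "
from h import *
s=get_state();print(s['moment'])
from scipy.spatial.transform import Rotation as R
print(R.from_euler('xyz',s['ee_rot']).as_matrix())"
```

```text
t: 16.8
eef_pos: [0.6303, 0.1539, 0.206]
ee_rot: [-2.962, 0.005, -1.569]
force: [6.1, 11.8, -8.6]
width: 0.0099
gripper_force: 30.0
t: 17.8
eef_pos: [0.6068, 0.1534, 0.2037]
ee_rot: [-2.624, 0.002, -1.565]
force: [6.6, 13.6, -15.9]
width: 0.0101
gripper_force: 29.9
[4.4840997  2.04569025 2.84064554]
[[ 0.00581639 -0.86888571  0.49497858]
 [-0.99998081 -0.00399776  0.0047329 ]
 [-0.00213355 -0.4949966  -0.86889229]]
```

```bash
python3 -m handwheel '[{"delta_pos":[0,0.05,-0.04],"dr":[0,0,0]},{"delta_pos":[0,0,0],"dr":[0,0,0]}]'; python3 -m handwheel '[{"delta_pos":[0,0,0],"dr":[0,0,0]},{"delta_pos":[0,0,0],"dr":[0,0,0]},{"delta_pos":[0,0,0],"dr":[0,0,0]},{"delta_pos":[0,0,0],"dr":[0,0,0]},{"delta_pos":[0,0,0],"dr":[0,0,0]},{"delta_pos":[0,0,0],"dr":[0,0,0]},{"delta_pos":[0,0,0],"dr":[0,0,0]}]' -1; python3 -m handwheel '[{"delta_pos":[-0.25,0,0.43],"dr":[0,0,0]},{"delta_pos":[-0.5,0,0.87],"dr":[0,0,0]},{"delta_pos":[-0.5,0,0.87],"dr":[0,0,0]},{"delta_pos":[-0.5,0,0.87],"dr":[0,0,0]},{"delta_pos":[-0.5,-0.3,0.87],"dr":[0,0,0]},{"delta_pos":[-0.7,-0.8,0.3],"dr":[0,0,0]},{"delta_pos":[-0.7,-0.8,0],"dr":[0,0,0]},{"delta_pos":[-0.7,-0.8,0],"dr":[0,0,0]},{"delta_pos":[-0.7,-0.8,0],"dr":[0,0,0]},{"delta_pos":[0,0,0],"dr":[0,0,0]}]'
python3 - <<'E'
from h import *
a=snap("top","t4")[130:310,180:430];b=snap("side","s4")[110:400,260:420]
cv2.imwrite("pics/z4.png",np.hstack([cv2.resize(a,(528,380),interpolation=3),cv2.resize(b,(210,380),interpolation=3)])[:,:,::-1])
c=np.hstack([snap("top","t5")[130:240,180:300],snap("side","s5")[110:220,300:420]])
cv2.imwrite("pics/z5.png",cv2.resize(c,(800,367),interpolation=3)[:,:,::-1])
for c in("top","side"):
  for n in("glass","screen_top"):
    for m in mark_of(c,n)[:3]: print(c,n,m["location"],m["conf"],onz(c,m["location"],.006 if n=="glass" else .21))
E
```

```text
t: 18.0
eef_pos: [0.6072, 0.1537, 0.2037]
ee_rot: [-2.622, 0.001, -1.568]
force: [2.5, 7.2, -5.3]
width: 0.0097
gripper_force: 29.9
t: 18.7
eef_pos: [0.607, 0.1512, 0.2038]
ee_rot: [-2.623, -0.001, -1.573]
force: [-0.5, -0.5, -1.1]
width: 0.0603
gripper_force: 0.0
t: 19.7
eef_pos: [0.4534, 0.0439, 0.3301]
ee_rot: [-2.622, 0.001, -1.574]
force: [-0.4, 0.1, 0.9]
width: 0.0874
gripper_force: 0.0
top glass [378.9, 266.9] 0.87 [ 0.42750732 -0.25093458  0.006     ]
top screen_top [247.2, 194.0] 0.97 [0.60255849 0.14388518 0.21      ]
top screen_top [151.7, 325.8] 0.9 [0.23285657 0.38478377 0.21      ]
top screen_top [243.0, 270.0] 0.82 [0.38959826 0.14623059 0.21      ]
side glass [301.6, 334.2] 0.88 [ 0.42124147 -0.24865258  0.006     ]
side glass [406.8, 255.6] 0.53 [ 0.75129151 -0.05057671  0.006     ]
side screen_top [349.5, 163.6] 0.85 [0.59980285 0.15006653 0.21      ]
```

View pics/z4.png

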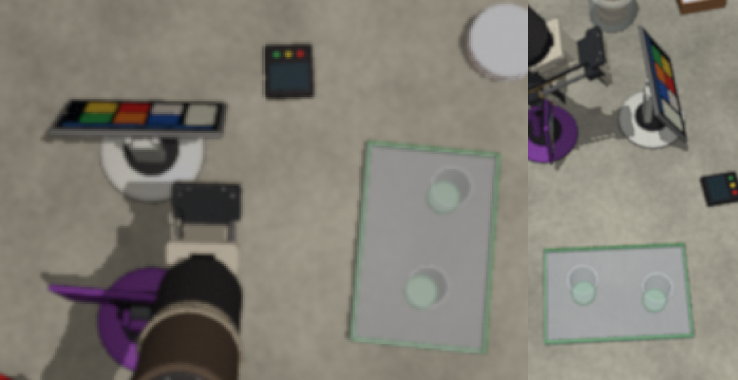

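View pics/z5.png

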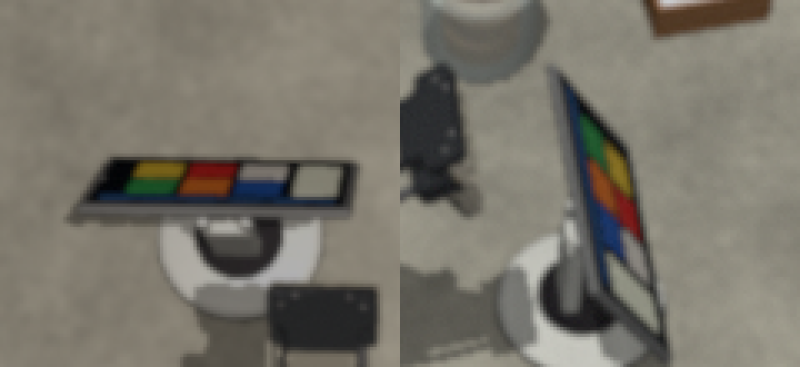

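The pictures show both glasses upright on the tray and the screen facing +x, leaning back. I'll check the heading in numbers.

```bash
python3 - <<'E'
from h import *
L,R=onz("top",(180+75/3.333,130+214/3.333),.211),onz("top",(180+355/3.333,130+214/3.333),.211)
print(L,R,np.arctan2(-(L-R)[0],(L-R)[1]))
x=.6253; print([proj("top",(.602,.1525+s*.115,.211)) for s in(1,-1)],[proj("side",(.602,.1525+s*.115,.211)) for s in(1,-1)])
print("side seen",(300+150/3.333,110+66/3.333),(300+260/3.333,110+360/3.333))
E
```

```text
[0.59825031 0.26803455 0.211     ] [0.60483046 0.03412368 0.211     ] 0.02812361422668327
[array([202.76771376, 192.89702211]), array([285.26889876, 195.16347572])] [array([344.22154045, 129.28072718]), array([356.60189484, 198.38612534])]
side seen (345.004500450045, 129.8019801980198) (378.007800780078, 218.01080108010802)
```

```bash
python3 -c "
from station import *
print(job_done())"
```

```text
the job is handed in; nothing more can be done
None
```

I've handed the job in; the verdict wasn't shown. The glass stands upright on the tray with the other one. The screen faces the customers to within about 0.03 rad and leans back about 30° (0.52 rad).

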